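# Uncap the pocket microscope and hang it behind the drop flap

### The arm

A 7-joint arm with a two-finger parallel gripper is mounted at the origin on the work surface. World frame = base frame: x ahead of the robot, y to its left, z up, the work surface at z = 0. Lengths are in m, angles in rad, forces in N, time in s.
With the tool pointing down it reaches from about 0.4 to 0.875 m from the base axis. Payload 19.3 kg.
Tool frame: the origin (TCP) lies midway between the tips of the shut fingers; the grasp point (between the pads) lies r.pinch_z behind it (r.pinch_z is the distance from the TCP to the grasp point, in m); z points along the fingers, y is the line along which they close (so a half turn about z gives the same grasp; the last joint's range is limited). The gripper opens to 85 mm and grips with 20 to 120 N. Pads are 22 mm wide; open, the fingers measure 114 mm over their backs; the gripper's body (76 mm by 85 mm) begins 54 mm behind the grasp point. The pads swing forward as they close: fully open they stand 13 mm farther back than shut.
Start: joints at [-1.292, 0.521, -0.036, 1.599, 0.021, 1.021, -0.113], TCP at [0.214, 0.587, 0.231] pointing down, gripper open.
Joint ranges: [-2.91, 2.91], [-0.3, 2.13], [-1.5, 1.42], [0.17, 2.43], [-1.26, 4.41], [0.16, 1.93], [-2.52, 2.52]. Speed limits (rad/s): [1.89, 1.89, 2.39, 2.39, 3.01, 3.01, 3.01].

### API

Orientations are given as a unit quaternion [w, x, y, z].
In Python, from plant import r, capture, calibration, workorder, finder gives the robot as it stands.
- The arm moves only by the shell command python3 -m crank 'ROWS'. ROWS is JSON, a list of rows, each an object with "angular": the turn, a rotation vector about the tool's x, y, z in rad, a list of three; "delta_pos": the shift along the tool's x, y, z in cm, a list of three; "claw": the closure, from -1 (fully open) to 1 (shut). In form: [{"angular": [wx, wy, wz], "delta_pos": [tx, ty, tz], "claw": claw}, ...]. A call has 1 to 20 rows; each row is the pose to reach, as a shift and turn from the pose commanded when the call began, along the tool's axes at that moment; what a row does not reach only later rows make up. A row lasts 1/10 s, in which the tool goes at most 50 mm and 8.59 degrees, less where a joint would pass 70% of its speed; a pose out of reach is approached as far as the arm can. A call with a gripper value outside its range is refused whole. The fingers move at their own pace and stop on an object; the grip force is fixed at half the most. Time passes only in rows, so rows that repeat a pose let the fingers close. It gives the time, the measured TCP pose, the force, the opening and the grip force at its end, in the units of the state.
- r.observe(): the state, without advancing time (a new reading comes with each control period).
- capture(name): name is "scene" or "top" or "wrist"; returns the picture (420x560x3 uint8, blue, green, red); there is no depth.
- calibration(name): a dict with "vertical_fov" (degrees; the focal length in pixels is half the picture's height over the tangent of half this angle, whatever the lens; pixels are square), "cx", "cy" (the principal point, pixels), "extrinsics" (4x4, takes a point from camera to world coordinates); the wrist camera has in their place "mount" (4x4, takes a point from camera to tool coordinates, whose origin is the TCP and whose axes are the flange's). Camera axes: x right, y up, looking along -z (the intrinsics and any distortion apply to the point x, -y, -z); pixel columns grow to the right and rows downward; lengths in m; the calibration is good to about 2 mm. A picture is of the moment at which its call begins: read the wrist's pose just before it. calibration takes no time and is no camera call.
- workorder.finish_job(): hands the job in; it is judged then, once.
Trained networks look in the newest picture that a camera, given by its name, has taken for a name from the list of things; names that differ only in an ending like _2 or _b are one class to them, and where a whole thing is asked for, a point or a joint stands for the part that bears it (a point fixed in the world has none). Each returns a list of dicts, best first, with "score" (0 to 1); they miss things now and then, are a little off and sometimes report something else, mostly with a low value. They report only what shows in the picture. A call takes as long as a camera call. They do not tell look-alikes from the thing itself.
- finder.search_frame(query, camera): "location" ([column, row] in pixels, amid what is visible of it).
- finder.spot_point(query, camera): "location" ([column, row] in pixels: a listed point, or the origin of a listed thing).
The state is a dict: "t": time; "q": joint angles; "joint_vel": joint speeds; "joint_efforts": joint torques, N m; "position": TCP position; "tcp_rot": TCP orientation; "ft_force": force on the tool from outside, world axes, zero at the start; "wrist_torque": the same for the moment, N m; "opening": finger opening in m; "grasp_force": force on a finger pad.
Only numpy, scipy, OpenCV 4.12 (cv2) and the standard library are available. Lean on these libraries where they do the work, as an engineer would, in place of code of your own. Each camera call takes 0.05 s, during which the arm holds its last target. There are 200 camera calls.

### The job

Put the pocket microscope away to air: first lift the loose dust cap off its eyepiece and set it, mouth down, into the round wooden cap cup. Then hang the microscope by the window in its frame on the peg that has the drop flap (not on the plain peg), pushing it along the peg until the flap has dropped shut behind it. Leave the other things on the table where they are and keep the microscope upright.

Things in the scene. Friction and masses are not known exactly. Their poses are not given: they have to be found in the camera images.
- barrel (a point): Pocket microscope, loose, 220 g, 192 mm tall, stands upright. Bottom up: foot block 44 (x) x 60 (y) x 60; thin black frame 14 (x) x 56 (y) from 60 to 134 mm with a window through it along x; round eyepiece barrel, diameter 32, from 134 to 192 mm, to grip once uncapped. Same from front and behind. This point: centre of the barrel, 163 mm above the underside; z up, x through the window.
- eye (a point): Centre of the microscope's window, 104 mm above its underside, 59 mm below the barrel's centre; axes as the microscope's: x through the window, z up. The window is 34 mm wide and 40 mm high (84 to 124 mm above the underside). When hung, its top edge, 20 mm above this point, rests on the peg.
- cap_mid (a point): Loose black dust cap over the eyepiece, a round cup mouth down: outside diameter 42, height 44, bore diameter 36 and 30 mm deep, 30 g. This point: its centre, 22 mm below its top; z up. At the start it covers the upper 30 mm of the barrel; lift it 35 mm or more to clear it. Grip it by its upper part, as the cup's rim will come 10 mm up its side.
- cup_floor (a point): Round wooden cap cup, fixed, diameter 68, 50 mm tall over all; on top a round recess 10 mm deep, inside diameter 50, rim outside diameter 60. This point: centre of the recess floor, 40 mm above the table; the seated cap's centre is 22 mm above it.
- peg_seat (a point): Where to hang: on the flap peg's top line, 200 mm above the table, 50 mm in front of the post's axis. x points along the peg in to the post, z up. Fixed stand: base 110 x 90 x 12, post 24 (x) x 30, peg level, 21 wide, 16 high (184 to 200 mm above the table), reaching 125 mm from the post's axis to -x; nothing stands higher. Hung here, the window's centre is 20 mm below this point.
- peg_tip (a point): Free end of the flap peg, on its centre line (192 mm above the table); axes as peg_seat, which is 75 mm further in along x and 8 mm higher.
- flap (a joint): Steel drop flap, 40 g, hinged in the flap peg's slot on its centre line, 17 mm in from the tip; hangs 46 mm down, 18 wide, 5 thick. 0 = straight down (closed, cannot swing outward); grows to 1.35 rad as its foot swings in and up. A window pushed in along the peg lifts it with under 1 N; with the frame's middle 50 mm or more inside the hinge it falls shut behind the frame, reaching below the window's lower edge.
- plain_tip (a point): Free end of the other peg, on its centre line: stand, post and peg as those of the flap peg, but with no flap; the post's axis is 125 mm further along x. Not to be used.
- brush: Bystander, loose: round styling brush lying down, 180 mm long, 40 mm high at its barrel; origin on the table near its middle, x from handle to barrel
- pill_bottle: Bystander, loose: white pill bottle, diameter 42, 95 mm tall; origin at its underside
- jar: Bystander, loose: squat glass jar with steel lid, diameter 60, 58 mm tall; origin at its underside
- foam: Bystander, loose: white packing-foam block, 100 x 60 x 45 mm tall; origin at the centre of its underside
- dish: Bystander, loose: shallow clear plastic dish, diameter 90, 16 mm tall; origin at its underside
- tweezers: Bystander, loose: steel tweezers lying flat, 120 mm long, 8 mm thick; origin at mid-length on the table, x along them
Not all that is in view belongs to the job. Leave any orange look-alike of the part that bears peg_seat alone.

How it is judged:
On the way, in this order (a step that is already met when the one before it is completed fails the run):
1. the cap sits mouth down in the cup (horizontal distance between cap_mid and cup_floor below 0.008 m and z of cap_mid in the frame of cup_floor between 0.017 and 0.027 m and angle between cap_mid's own z axis and vertical below 0.12 rad), for 0.2 s.
2. the window is threaded on the flap peg and has swung the flap up (value of joint flap above 0.5 rad and x of eye in the frame of peg_seat above -0.11 m and y of eye in the frame of peg_seat between -0.014 and 0.014 m and z of eye in the frame of peg_seat between -0.035 and 0.01 m), for 0.05 s.
At the end, for the whole second after the job is handed in: Cap mouth down on the cup floor (centre within 8 mm, tilt < 0.12 rad); microscope hanging by its window top on the flap peg, inward of the flap (15-26 mm below peg top, 12 mm sideways, -52 to +30 mm along from peg_seat, tilt < 0.15 rad); flap down (< 0.15 rad); both at rest (all of step 1 and x of eye in the frame of peg_seat between -0.052 and 0.03 m and y of eye in the frame of peg_seat between -0.012 and 0.012 m and z of eye in the frame of peg_seat between -0.026 and -0.015 m and angle between eye's own z axis and vertical below 0.15 rad and value of joint flap below 0.15 rad and linear speed of each of scope, cap below 0.03 m/s); the robot touches nothing.
It fails at once if a bystander was shifted by more than 30 mm (distance of any of brush, pill_bottle, jar, foam, dish, tweezers from where it was at the start of the episode above 0.03 m).
It fails at once if the microscope was tipped by more than 0.8 rad (angle between eye's own z axis and vertical above 0.8 rad).
It also fails if it takes over 67 s, if anything falls off the work surface, if the arm or the gripper's body presses on something with over 40 N, if the wrist force passes 120 N, or if a joint passes its speed limit or range.

## Working session

There is one attempt and no reset: what is moved stays moved. The work goes in short steps, Python scripts to look and compute and a shell command to move; the robot and the scene stay as the last step left them, time stands still between calls to the robot, and variables do not carry over. Pictures are saved under pics/ and viewed, at most 10 in all, crops included, and the job is handed in when it is done.

```bash
ls; mkdir -p pics
python3 - <<'E'
from plant import r, capture, calibration, workorder, finder
import cv2, numpy as np
s=r.observe(); print(s['t'],s['position'],s['tcp_rot'],s['opening'],r.pinch_z)
ims=[]
for c in ['scene','top']:
    im=capture(c); cv2.imwrite(f'pics/{c}0.png',im); 
    print(c,{k:np.round(v,4).tolist() if k!='x' else v for k,v in calibration(c).items() if not isinstance(v,(str,dict))})
    for q in ['barrel','eye','cap_mid','cup_floor','peg_seat','peg_tip','plain_tip','flap']:
        print(c,q,[(np.round(d['location']).tolist(),round(d['score'],2)) for d in finder.spot_point(q,c)])
print(calibration('wrist'))
E
```

```text
pics
0.0 [0.21352576 0.5870426  0.23074838] [-5.57148401e-05  1.73518075e-01  9.84830525e-01 -5.57549476e-04] 0.08569800002175805 0.0187
scene {'vertical_fov': 42.7706, 'cx': 274.9856, 'cy': 207.8776, 'extrinsics': [[0.7908, -0.3507, 0.5017, 1.3461], [0.6121, 0.4611, -0.6424, -0.9864], [-0.006, 0.8151, 0.5793, 1.0703], [0.0, 0.0, 0.0, 1.0]]}
scene barrel [([302.0, 222.0], 0.73)]
scene eye []
scene cap_mid [([304.0, 216.0], 0.57)]
scene cup_floor [([240.0, 237.0], 0.93)]
scene peg_seat [([343.0, 134.0], 0.97), ([338.0, 163.0], 0.62)]
scene peg_tip [([323.0, 131.0], 0.86), ([314.0, 154.0], 0.73)]
scene plain_tip [([207.0, 234.0], 0.69)]Traceback (most recent call last):
  File "<stdin>", line 9, in <module>
ValueError: it knows: barrel, brush, cap_mid, cup_floor, dish, eye, foam, jar, peg_seat, peg_tip, pill_bottle, plain_tip, tweezers
```

Run:
```python
from plant import r, capture, calibration, workorder, finder
import cv2, numpy as np
c='top'
im=capture(c); cv2.imwrite(f'pics/{c}0.png',im); 
print(c,{k:np.round(v,4).tolist() for k,v in calibration(c).items()})
print(calibration('scene').keys())
for q in ['barrel','eye','cap_mid','cup_floor','peg_seat','peg_tip','plain_tip']:
    print(c,q,[(np.round(d['location']).tolist(),round(d['score'],2)) for d in finder.spot_point(q,c)])
print(calibration('wrist'))
a=cv2.imread('pics/scene0.png')
cv2.imwrite('pics/sceneb.png',cv2.resize(a[80:330,100:500],(800,500),interpolation=cv2.INTER_CUBIC))
```

```text
top {'vertical_fov': 56.1387, 'cx': 285.6611, 'cy': 210.0104, 'extrinsics': [[-0.0001, 0.9879, -0.155, 0.3567], [-0.9995, 0.0047, 0.0303, 0.07], [0.0307, 0.155, 0.9874, 1.1698], [0.0, 0.0, 0.0, 1.0]]}
dict_keys(['vertical_fov', 'cx', 'cy', 'extrinsics'])
top barrel [([295.0, 157.0], 0.64)]
top eye [([293.0, 161.0], 0.78), ([346.0, 162.0], 0.16)]
top cap_mid [([297.0, 152.0], 0.61)]
top cup_floor [([301.0, 240.0], 0.79)]
top peg_seat [([182.0, 175.0], 0.92), ([110.0, 212.0], 0.79)]
top peg_tip [([111.0, 241.0], 0.72), ([183.0, 211.0], 0.65)]
top plain_tip [([387.0, 207.0], 0.66), ([294.0, 162.0], 0.63)]
{'vertical_fov': 65.96841703942924, 'cx': 278.86671380328306, 'cy': 212.38272514070854, 'mount': array([[ 1.08677506e-03,  9.64902644e-01,  2.62605611e-01,
         6.63796803e-02],
       [ 9.99998875e-01, -7.77014032e-04, -1.28341104e-03,
         9.22380857e-04],
       [-1.03431846e-03,  2.62606710e-01, -9.64902402e-01,
        -1.42066777e-01],
       [ 0.00000000e+00,  0.00000000e+00,  0.00000000e+00,
         1.00000000e+00]])}
```

View pics/sceneb.png

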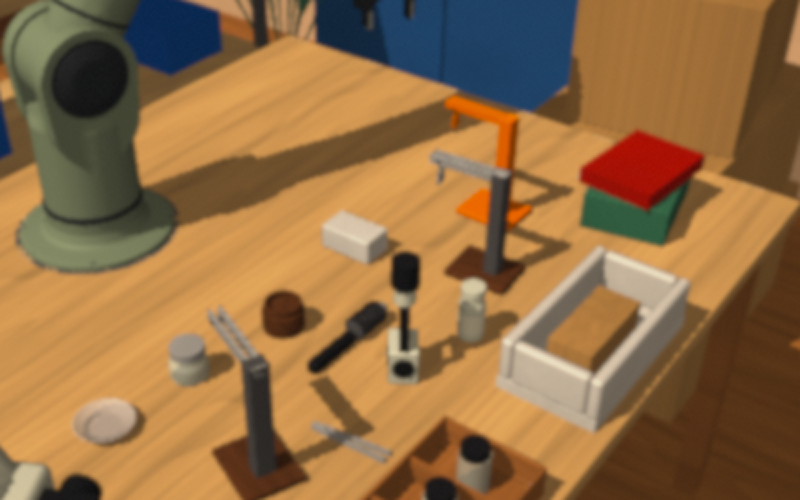

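View pics/top0.png

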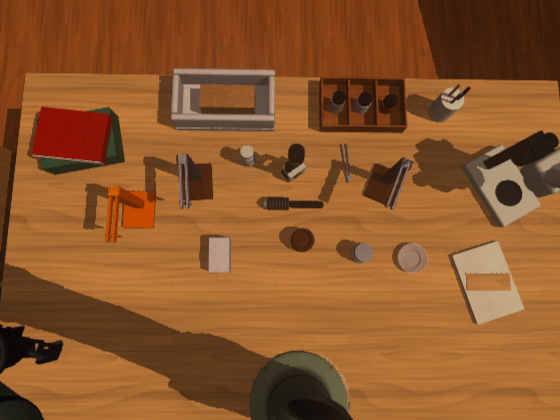

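The scene view (2x crop from offset 100,80) shows the microscope with its black cap at crop (404,270). The cup is at (283,313), a grey stand at (470,165) with something hanging at its tip, an orange look-alike behind it at (480,110), and another grey stand at (240,330). The top view shows the same things: microscope (295,157), cup (302,240), grey stands at (183,180) and (400,185), orange stand at (112,215).

```bash
cat > h.py <<'E'
from plant import r, capture, calibration, workorder, finder
import cv2, numpy as np
from scipy.spatial.transform import Rotation as R
from scipy.optimize import least_squares
def tcp():
    s=r.observe(); T=np.eye(4); q=s['tcp_rot']; T[:3,:3]=R.from_quat([q[1],q[2],q[3],q[0]]).as_matrix(); T[:3,3]=s['position']; return T
def cam(c,T=None):
    k=calibration(c); E=(tcp() if T is None else T)@k['mount'] if c=='wrist' else np.array(k['extrinsics'])
    return 210/np.tan(np.radians(k['vertical_fov']/2)),k['cx'],k['cy'],E
def proj(p,C):
    f,cx,cy,E=C; d=E[:3,:3].T@(np.asarray(p)-E[:3,3]); return np.array([cx+f*d[0]/-d[2],cy-f*d[1]/-d[2]])
def ray(px,C):
    f,cx,cy,E=C; d=E[:3,:3]@np.array([(px[0]-cx)/f,-(px[1]-cy)/f,-1]); return E[:3,3],d/np.linalg.norm(d)
def onz(px,C,z):
    o,d=ray(px,C); return o+d*(z-o[2])/d[2]
def tri(obs):
    A=np.zeros((3,3));b=np.zeros(3)
    for px,C in obs:
        o,d=ray(px,C);P=np.eye(3)-np.outer(d,d);A+=P;b+=P@o
    p=np.linalg.solve(A,b); return p,max(np.linalg.norm(proj(p,C)-px) for px,C in obs)
def err(T): pass
def togo(p,yaw=None):
    "shift in tool axes (cm) for the TCP to go to p"
    T=tcp(); return np.round(100*T[:3,:3].T@(np.asarray(p)-T[:3,3]),2)
E
python3 - <<'E'
from h import *
S,T=cam('scene'),cam('top')
for n,a,b in [('barrel',(302,222),(295,157)),('cap',(304,216),(297,152)),('cup',(240,237),(301,240)),('seatgrey',(338,163),(182,175)),('tipgrey',(314,154),(183,211)),('seator',(343,134),(110,212)),('tipor',(323,131),(111,241)),('plain',(207,234),(387,207))]:
    p,e=tri([(a,S),(b,T)]); print(n,np.round(p,3),round(e,1),'r',round(np.hypot(*p[:2]),3))
# other objects
for n,px,z in [('pill',(248,156),.05),('brushL',(265,203),.02),('brushR',(322,204),.02),('foam',(219,254),.045),('tweez',(346,162),.0),('jar',(362,253),.055)]:
    print(n,np.round(onz(px,T,z),3))
t=tcp(); print(np.round(t,3)); print(R.from_matrix(t[:3,:3]).as_rotvec())
E
```

```text
barrel [0.659 0.015 0.159] 0.5 r 0.659
cap [0.666 0.012 0.185] 0.9 r 0.666
cup [ 0.447 -0.012  0.02 ] 0.7 r 0.447
seatgrey [0.597 0.301 0.196] 0.2 r 0.669
tipgrey [0.506 0.295 0.199] 0.6 r 0.586
seator [0.504 0.476 0.196] 1.0 r 0.693
tipor [0.431 0.468 0.189] 0.6 r 0.636
plain [ 0.518 -0.217  0.194] 0.4 r 0.562
pill [0.692 0.146 0.05 ]
brushL [0.558 0.096 0.02 ]
brushR [ 0.556 -0.073  0.02 ]
foam [0.407 0.224 0.045]
tweez [ 0.691 -0.152  0.   ]
jar [ 0.409 -0.181  0.055]
[[-0.94   0.342 -0.     0.214]
 [ 0.342  0.94   0.     0.587]
 [ 0.     0.    -1.     0.231]
 [ 0.     0.     0.     1.   ]]
[-5.45160822e-01 -3.09389519e+00 -2.27221155e-05]
```

```bash
python3 -m crank '[{"angular":[0,0,0],"delta_pos":[0,0,-5],"claw":-1},{"angular":[0,0,0],"delta_pos":[0,0,-10],"claw":-1},{"angular":[0,0,-0.1],"delta_pos":[-4,-3,-13],"claw":-1},{"angular":[0,0,-0.2],"delta_pos":[-8,-6,-15],"claw":-1},{"angular":[0,0,-0.3],"delta_pos":[-12,-9,-15],"claw":-1},{"angular":[0,0,-0.35],"delta_pos":[-16,-12,-15],"claw":-1},{"angular":[0,0,-0.35],"delta_pos":[-20,-16,-15],"claw":-1},{"angular":[0,0,-0.35],"delta_pos":[-23,-19,-15],"claw":-1},{"angular":[0,0,-0.35],"delta_pos":[-27,-22,-15],"claw":-1},{"angular":[0,0,-0.35],"delta_pos":[-31,-25,-15],"claw":-1},{"angular":[0,0,-0.35],"delta_pos":[-31,-25,-15],"claw":-1},{"angular":[0,0,-0.35],"delta_pos":[-31,-25,-15],"claw":-1}]'
cat > look.py <<'E'
from h import *
import sys,json
n=sys.argv[1]; C=cam('wrist'); T=tcp(); im=capture('wrist'); cv2.imwrite(f'pics/w{n}.png',im)
d={'T':T.tolist(),'pts':{}}
for q in sys.argv[2:]:
    L=finder.spot_point(q,'wrist'); d['pts'][q]=[x['location'] for x in L]
    print(q,[(np.round(x['location'],1).tolist(),round(x['score'],2)) for x in L])
d['pts']={k:[list(map(float,x)) for x in v] for k,v in d['pts'].items()}
json.dump(d,open(f'w{n}.json','w')); print(np.round(T[:3,3],4),r.observe()['t'])
E
python3 look.py 1 peg_seat peg_tip plain_tip
```

```text
t: 2.0
position: [0.4204, 0.2448, 0.3815]
tcp_rot: [0.0, 0.001, 1.0, 0.0]
ft_force: [0.1, 1.3, -0.0]
opening: 0.0858
grasp_force: 0.0
peg_seat [([485.2, 266.6], 0.97), ([326.0, 339.3], 0.87)]
peg_tip [([318.9, 276.4], 0.85), ([493.7, 201.2], 0.6)]
plain_tip []
[0.4204 0.2448 0.3815] 2.2
```

View pics/w1.png

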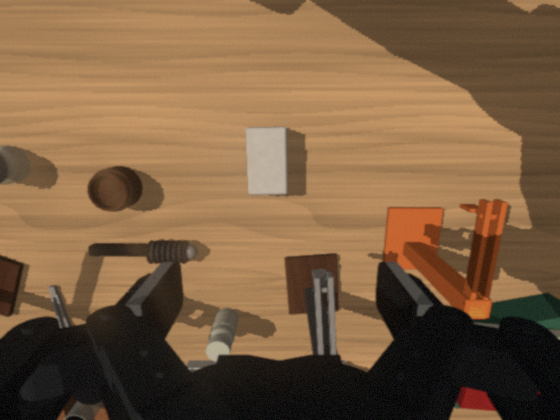

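The wrist view shows the slotted grey peg with its tip at about (320,272) and the orange look-alike's peg at (490,205). The foam is at (267,160), the cup at (115,188), the brush at (145,250) and the pill bottle at (222,335).

```bash
python3 -m crank '[{"angular":[0,0,0],"delta_pos":[-1,-5,-2],"claw":-1},{"angular":[0,0,0],"delta_pos":[-2,-10,-2],"claw":-1},{"angular":[0,0,0],"delta_pos":[-3,-14,-2],"claw":-1},{"angular":[0,0,0],"delta_pos":[-4,-19,-2],"claw":-1},{"angular":[0,0,0],"delta_pos":[-5,-24,-2],"claw":-1},{"angular":[0,0,0],"delta_pos":[-5,-26,-2],"claw":-1},{"angular":[0,0,0],"delta_pos":[-5,-26,-2],"claw":-1}]' | head -2
python3 look.py 2 barrel eye cap_mid cup_floor peg_tip plain_tip
python3 - <<'E'
import cv2,numpy as np
s=cv2.imread('pics/scene0.png')
a=cv2.resize(s[145:225,305:385],(400,400),interpolation=cv2.INTER_CUBIC);b=cv2.resize(s[225:305,190:270],(400,400),interpolation=cv2.INTER_CUBIC)
cv2.imwrite('pics/pegs.png',np.hstack([a,b]))
E
```

```text
t: 2.9
position: [0.4698, -0.0156, 0.4014]
barrel [([301.2, 320.4], 0.98)]
eye [([301.8, 299.3], 0.55)]
cap_mid [([303.5, 333.3], 0.97)]
cup_floor [([279.4, 152.6], 0.93)]
peg_tip [([547.3, 231.7], 0.8)]
plain_tip [([99.5, 227.1], 0.66)]
[ 0.4698 -0.0156  0.4014] 3.25
```

View pics/pegs.png

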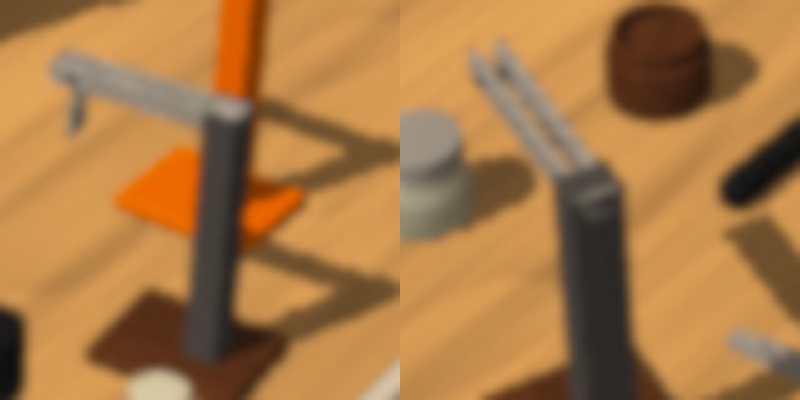

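View pics/w2.png

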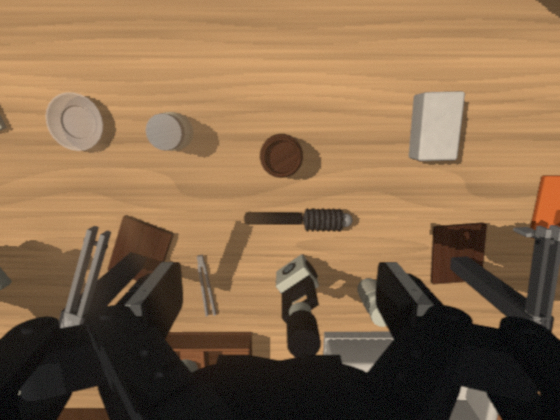

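The left crop (grey stand, +y side) clearly shows the flap hanging under the peg tip, and the right crop's stand has none. So the candidates for the flap peg were grey (314,154), orange (323,131) and plain (207,234) in scene pixels, and I choose (314,154). In the wrist view the microscope is at (300,300), cap at (303,333), cup at (280,155), and its foot is turned in yaw.

```bash
cat > m.py <<'E'
from h import *
import json
S,T=cam('scene'),cam('top')
W=[json.load(open(f'w{i}.json')) for i in (1,2)]; C=[cam('wrist',np.array(w['T'])) for w in W]
g=lambda i,q,k=0:(W[i]['pts'][q][k],C[i])
O={'barrel':[((302,222),S),((295,157),T),g(1,'barrel')],'cap':[((304,216),S),((297,152),T),g(1,'cap_mid')],'cup':[((240,237),S),((301,240),T),g(1,'cup_floor')],
'seat':[((338,163),S),((182,175),T),g(0,'peg_seat',1)],'tip':[((314,154),S),((183,211),T),g(0,'peg_tip'),g(1,'peg_tip')]}
if __name__=='__main__':
  for n,o in O.items():
    p,e=tri(o); print(n,np.round(p,4),round(e,1))
    print('   wrist at known z',[np.round(onz(o[k][0],o[k][1],{'barrel':.163,'cap':.184,'cup':.04,'seat':.2,'tip':.192}[n]),4)[:2] for k in range(len(o))])
  im=cv2.imread('pics/w2.png'); a=im[245:360,250:350]; cv2.imwrite('pics/c2.png',cv2.resize(a,None,fx=5,fy=5,interpolation=cv2.INTER_CUBIC))
E
python3 m.py
```

```text
barrel [0.6593 0.0151 0.1594] 0.6
   wrist at known z [array([0.6628, 0.0115]), array([0.6569, 0.0143]), array([0.6576, 0.0154])]
cap [0.6648 0.0143 0.1827] 2.4
   wrist at known z [array([0.6669, 0.0145]), array([0.6642, 0.0102]), array([0.6625, 0.017 ])]
cup [ 0.4474 -0.0124  0.0204] 0.9
   wrist at known z [array([ 0.4628, -0.0317]), array([ 0.4471, -0.0088]), array([ 0.4459, -0.0135])]
seat [0.5977 0.3009 0.1961] 0.6
   wrist at known z [array([0.601 , 0.2939]), array([0.5967, 0.3003]), array([0.5955, 0.3006])]
tip [0.5125 0.2893 0.2028] 8.7
   wrist at known z [array([0.5003, 0.3072]), array([0.5065, 0.296 ]), array([0.5194, 0.2909]), array([0.5228, 0.2929])]
```

View pics/c2.png

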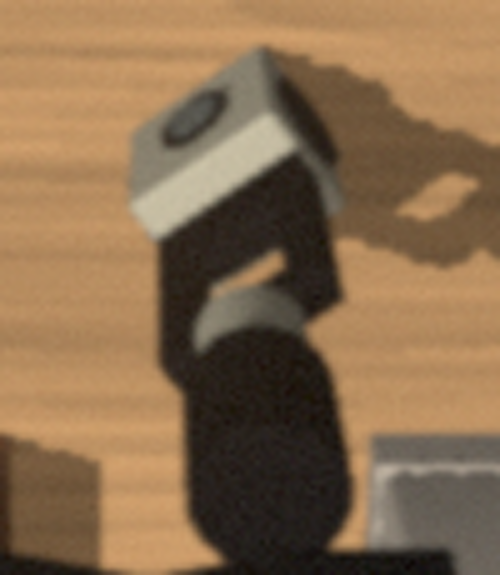

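Close crop of the microscope: its foot shows the front face with a round mark at (195,115), and the top strip runs along edge (133,200)→(272,112). The frame has its window at (250,275), and the cap is at (265,430). It is the right object, turned about 30° in yaw.

Run:
```python
from m import *
c=lambda x,y:(250+x/5,245+y/5)
for a,b,z in [((133,200),(272,112),.06),((160,236),(298,152),.06)]:
    A=onz(c(*a),C[1],z);B=onz(c(*b),C[1],z);d=B-A
    print(A.round(4),B.round(4),'len',np.linalg.norm(d).round(4),'scope x yaw',np.degrees(np.arctan2(-d[0],d[1])).round(1),'mid',((A+B)/2).round(4))
```

```text
[ 0.6597 -0.0183  0.06  ] [0.6282 0.027  0.06  ] len 0.0551 scope x yaw 34.9 mid [0.644  0.0044 0.06  ]
[ 0.6729 -0.0093  0.06  ] [0.6425 0.0358 0.06  ] len 0.0544 scope x yaw 34.1 mid [0.6577 0.0132 0.06  ]
```

```bash
python3 -m crank '[{"angular":[0,0,0],"delta_pos":[-5,1,2],"claw":-1},{"angular":[0,0,0],"delta_pos":[-10,2,4],"claw":-1},{"angular":[0,0,0],"delta_pos":[-14,3,6],"claw":-1},{"angular":[0,0,0],"delta_pos":[-19.2,3.2,8.1],"claw":-1},{"angular":[0,0,0],"delta_pos":[-19.2,3.2,8.1],"claw":-1},{"angular":[0,0,0],"delta_pos":[-19.2,3.2,8.1],"claw":-1}]' | head -2
python3 look.py 3 cap_mid barrel
python3 - <<'E'
from h import *
C=cam('wrist')
for p in [(.662,.016,.206),(.662,.016,.184)]: print(proj(p,C))
im=cv2.imread('pics/w3.png')
m=(im.max(2)<45).astype(np.uint8)*255
cv2.imwrite('pics/c3.png',np.hstack([cv2.resize(im[80:380,130:430],(400,400)),cv2.cvtColor(cv2.resize(m[80:380,130:430],(400,400)),cv2.COLOR_GRAY2BGR)]))
E
```

```text
t: 3.85
position: [0.6622, 0.0194, 0.3181]
cap_mid [([275.9, 205.1], 0.88)]
barrel []
[0.6622 0.0194 0.3181] 4.0
[274.09845658 208.41376999]
[274.41657104 202.16434964]
```

View pics/c3.png

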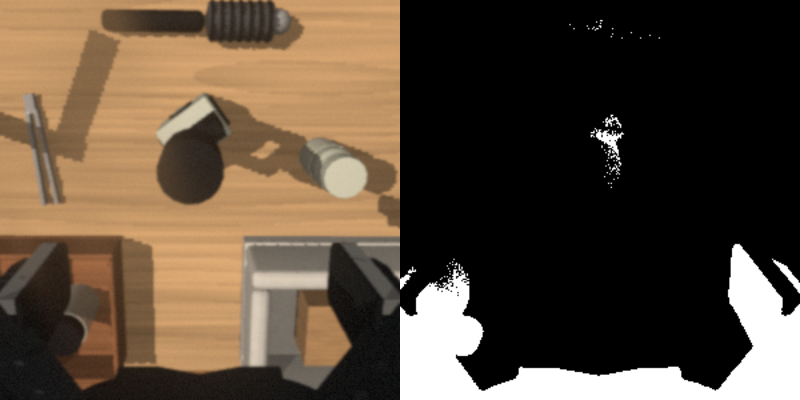

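The crop shows the cap disc round and centred at crop (190,168), about (272,206) in full pixels, within 2 mm of the predicted spot. Pill bottle and brush stay clear of the fingers. I'll descend.

```bash
python3 -c "
from h import *
print(tcp().round(4)); print(togo((.6613,.016,.174)))"
```

```text
[[-1.000e+00 -1.000e-03  1.100e-03  6.611e-01]
 [-1.000e-03  1.000e+00  3.000e-04  1.870e-02]
 [-1.100e-03  3.000e-04 -1.000e+00  3.215e-01]
 [ 0.000e+00  0.000e+00  0.000e+00  1.000e+00]]
[-0.   -0.27 14.75]
```

```bash
python3 -m crank '[{"angular":[0,0,0],"delta_pos":[0,-0.25,5],"claw":-1},{"angular":[0,0,0],"delta_pos":[0,-0.25,9],"claw":-1},{"angular":[0,0,0],"delta_pos":[0,-0.25,12],"claw":-1},{"angular":[0,0,0],"delta_pos":[0,-0.25,14.7],"claw":-1},{"angular":[0,0,0],"delta_pos":[0,-0.25,14.7],"claw":-1},{"angular":[0,0,0],"delta_pos":[0,-0.25,14.7],"claw":1},{"angular":[0,0,0],"delta_pos":[0,-0.25,14.7],"claw":1},{"angular":[0,0,0],"delta_pos":[0,-0.25,14.7],"claw":1},{"angular":[0,0,0],"delta_pos":[0,-0.25,14.7],"claw":1},{"angular":[0,0,0],"delta_pos":[0,-0.25,14.7],"claw":1},{"angular":[0,0,0],"delta_pos":[0,-0.25,14.7],"claw":1}]'
```

```text
t: 5.1
position: [0.6628, 0.0159, 0.1754]
tcp_rot: [0.002, -0.0, 1.0, 0.0]
ft_force: [0.1, -0.8, 10.4]
opening: 0.0408
grasp_force: 60.0
```

```bash
python3 -m crank '[{"angular":[0,0,0],"delta_pos":[0,0,-1],"claw":1},{"angular":[0,0,0],"delta_pos":[0,0,-2.5],"claw":1},{"angular":[0,0,0],"delta_pos":[0,0,-4],"claw":1},{"angular":[0,0,0],"delta_pos":[0,0,-6],"claw":1},{"angular":[0,0,0],"delta_pos":[0,0,-9],"claw":1},{"angular":[0,0,0],"delta_pos":[3,-0.5,-9],"claw":1},{"angular":[0,0,0],"delta_pos":[7,-1,-9],"claw":1},{"angular":[0,0,0],"delta_pos":[11,-2,-9],"claw":1},{"angular":[0,0,0],"delta_pos":[15,-2.8,-9],"claw":1},{"angular":[0,0,0],"delta_pos":[15,-2.8,-9],"claw":1},{"angular":[0,0,0],"delta_pos":[15,-2.8,-9],"claw":1}]'
python3 look.py 4 cup_floor cap_mid barrel
```

```text
t: 6.2
position: [0.512, -0.0119, 0.2649]
tcp_rot: [0.001, -0.001, 1.0, 0.0]
ft_force: [1.1, -0.1, -0.9]
opening: 0.0407
grasp_force: 60.5
cup_floor [([276.7, 128.3], 0.78)]
cap_mid [([277.8, 279.5], 0.59)]
barrel []
[ 0.512  -0.0119  0.2649] 6.4
```

View pics/w4.png

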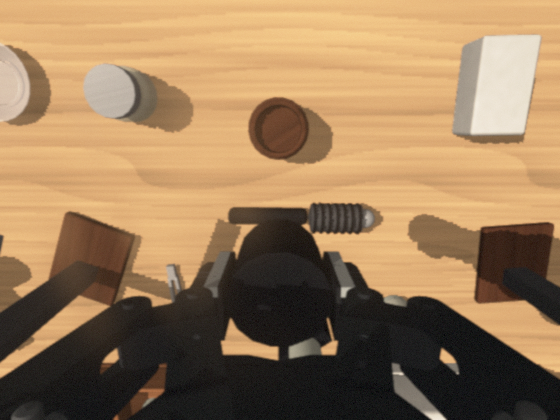

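The cup rim is a clean circle about (279,128) and radius about 30 px. The cap is held between the pads, its mouth's near edge at row 220, and the microscope below is still standing.

Run:
```python
from m import *
W4=json.load(open('w4.json'));T4=np.array(W4['T']);C4=cam('wrist',T4)
def fit(f,x0,y0,h=45):
    im=cv2.imread(f); a=im[y0-h:y0+h,x0-h:x0+h]
    hsv=cv2.cvtColor(a,cv2.COLOR_BGR2HSV); g=a[:,:,2]
    _,m=cv2.threshold(g,0,255,cv2.THRESH_BINARY_INV+cv2.THRESH_OTSU)
    return a,m
a,m=fit('pics/w4.png',279,128)
im=cv2.imread('pics/w4.png')
print(im[128,235:325:3,2].tolist()); print(im[83:175:3,279,2].tolist())
print('pred centre rim/floor for est', proj((.4465,-.0125,.05),C4),proj((.4465,-.0125,.04),C4))
for z in (.04,.05): print(z,onz((279,128),C4,z).round(4), onz((276.7,128.3),C4,z).round(4))
th=np.linspace(0,2*np.pi,72)
for d in (-.003,0,.003):
    P=np.array([proj((T4[0,3]+d+.021*np.cos(t),T4[1,3]+.021*np.sin(t),T4[2,3]-.0134),C4) for t in th]); print(d,'mouth circle min row',P[:,1].min().round(1),'cols',P[:,0].min().round(1),P[:,0].max().round(1))
print(im[205:240,279].max(1).tolist())
```

```text
[233, 235, 233, 234, 226, 122, 111, 78, 81, 102, 113, 113, 108, 108, 107, 106, 102, 98, 100, 101, 111, 114, 97, 98, 81, 138, 140, 139, 138, 139]
[230, 232, 229, 237, 235, 123, 108, 89, 78, 109, 109, 112, 107, 107, 106, 105, 103, 100, 106, 113, 110, 101, 104, 90, 111, 98, 226, 228, 222, 219, 214]
pred centre rim/floor for est [277.02303712 124.21606704] [277.05547708 124.19357301]
0.04 [ 0.4505 -0.0104  0.04  ] [ 0.4508 -0.0129  0.04  ]
0.05 [ 0.4504 -0.0104  0.05  ] [ 0.4507 -0.0128  0.05  ]
-0.003 mouth circle min row 211.8 cols 235.9 317.6
0 mouth circle min row 217.6 cols 236.1 317.4
0.003 mouth circle min row 223.3 cols 236.3 317.2
[227, 210, 142, 75, 50, 50, 57, 53, 55, 57, 58, 58, 56, 51, 50, 48, 45, 44, 44, 46, 45, 43, 41, 41, 41, 41, 43, 41, 42, 33, 40, 40, 39, 37, 41]
```

```bash
python3 -m crank '[{"angular":[0,0,0],"delta_pos":[3,0,1],"claw":1},{"angular":[0,0,0],"delta_pos":[6.2,0,4],"claw":1},{"angular":[0,0,0],"delta_pos":[6.2,0,8],"claw":1},{"angular":[0,0,0],"delta_pos":[6.2,0,12],"claw":1},{"angular":[0,0,0],"delta_pos":[6.2,0,15],"claw":1},{"angular":[0,0,0],"delta_pos":[6.2,0,18],"claw":1},{"angular":[0,0,0],"delta_pos":[6.2,0,18.2],"claw":1},{"angular":[0,0,0],"delta_pos":[6.2,0,18.2],"claw":1},{"angular":[0,0,0],"delta_pos":[6.2,0,18.2],"claw":1}]'
python3 look.py 5 cup_floor cap_mid
python3 - <<'E'
import cv2
im=cv2.imread('pics/w5.png');cv2.imwrite('pics/c5.png',cv2.resize(im[150:350,180:380],(600,600),interpolation=cv2.INTER_CUBIC))
E
```

```text
t: 7.3
position: [0.4507, -0.012, 0.0824]
tcp_rot: [0.001, -0.0, 1.0, 0.0]
ft_force: [-0.2, -0.1, 0.0]
opening: 0.0405
grasp_force: 60.7
cup_floor []
cap_mid [([277.4, 278.1], 0.57)]
[ 0.4507 -0.012   0.0824] 7.45
```

View pics/c5.png

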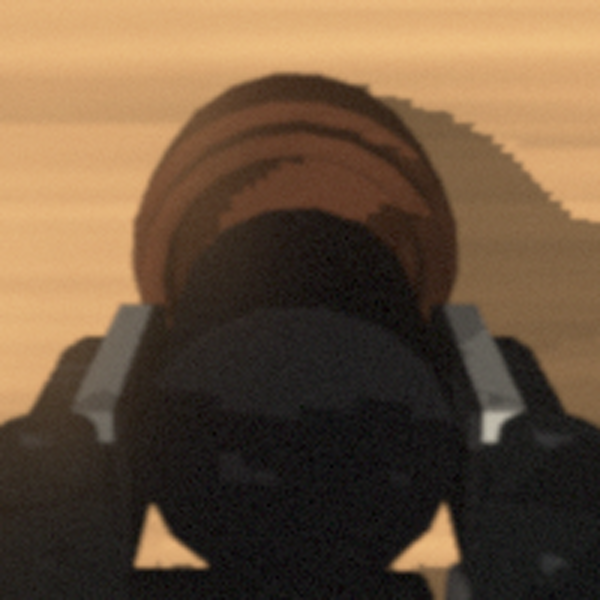

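The crop shows the cap mouth (near edge row 208, columns about 175–420) over the cup (columns 135–457), laterally centred. I'll check depth against the model projection.

Run:
```python
from m import *
C5=cam('wrist',np.array(json.load(open('w5.json'))['T'])); th=np.linspace(0,2*np.pi,180)
T5=np.array(json.load(open('w5.json'))['T'])[:3,3];print(T5)
def circ(x,y,z,rr):
    P=np.array([proj((x+rr*np.cos(t),y+rr*np.sin(t),z),C5) for t in th]); return ((P[:,1].min()-150)*3).round(),((P[:,0].min()-180)*3).round(),((P[:,0].max()-180)*3).round()
for dx in (-.003,0,.003):
    x=.4507+dx; print(dx,'body0',circ(x,-.012,0,.034),'body40',circ(x,-.012,.04,.034),'rimout',circ(x,-.012,.05,.03),'rimin',circ(x,-.012,.05,.025),'floor',circ(x,-.012,.04,.025),'capmouth',circ(x,-.012,T5[2]-.0134,.021))
im=cv2.imread('pics/c5.png'); print([(i,int(im[i,297,2])) for i in range(60,230,4)])
```

```text
[ 0.45066445 -0.01203658  0.08244747]
-0.003 body0 (np.float64(53.0), np.float64(150.0), np.float64(434.0)) body40 (np.float64(80.0), np.float64(121.0), np.float64(461.0)) rimout (np.float64(110.0), np.float64(133.0), np.float64(449.0)) rimin (np.float64(137.0), np.float64(160.0), np.float64(422.0)) floor (np.float64(126.0), np.float64(166.0), np.float64(416.0)) capmouth (np.float64(186.0), np.float64(168.0), np.float64(413.0))
0 body0 (np.float64(66.0), np.float64(151.0), np.float64(433.0)) body40 (np.float64(96.0), np.float64(122.0), np.float64(460.0)) rimout (np.float64(127.0), np.float64(134.0), np.float64(448.0)) rimin (np.float64(153.0), np.float64(160.0), np.float64(422.0)) floor (np.float64(141.0), np.float64(167.0), np.float64(416.0)) capmouth (np.float64(203.0), np.float64(169.0), np.float64(412.0))
0.003 body0 (np.float64(78.0), np.float64(151.0), np.float64(433.0)) body40 (np.float64(111.0), np.float64(123.0), np.float64(460.0)) rimout (np.float64(143.0), np.float64(135.0), np.float64(447.0)) rimin (np.float64(169.0), np.float64(161.0), np.float64(421.0)) floor (np.float64(156.0), np.float64(167.0), np.float64(415.0)) capmouth (np.float64(220.0), np.float64(169.0), np.float64(412.0))
[(60, 226), (64, 220), (68, 213), (72, 165), (76, 89), (80, 67), (84, 69), (88, 70), (92, 66), (96, 70), (100, 78), (104, 100), (108, 105), (112, 103), (116, 99), (120, 84), (124, 66), (128, 62), (132, 78), (136, 96), (140, 98), (144, 101), (148, 99), (152, 94), (156, 75), (160, 65), (164, 86), (168, 98), (172, 98), (176, 99), (180, 99), (184, 96), (188, 99), (192, 100), (196, 103), (200, 100), (204, 97), (208, 67), (212, 39), (216, 43), (220, 35), (224, 34), (228, 37)]
```

Cup offset is about +0.8 mm and cap about +0.9 mm, so they are aligned. Lowering.

```bash
python3 -m crank '[{"angular":[0,0,0],"delta_pos":[0,0,1],"claw":1},{"angular":[0,0,0],"delta_pos":[0,0,2],"claw":1},{"angular":[0,0,0],"delta_pos":[0,0,2.4],"claw":1},{"angular":[0,0,0],"delta_pos":[0,0,2.6],"claw":1},{"angular":[0,0,0],"delta_pos":[0,0,2.6],"claw":1}]'
```

```text
t: 7.95
position: [0.4496, -0.0121, 0.0549]
tcp_rot: [-0.0, -0.001, 1.0, -0.0]
ft_force: [-0.7, -0.2, -0.2]
opening: 0.0409
grasp_force: 60.7
```

```bash
python3 -m crank '[{"angular":[0,0,0],"delta_pos":[0,0,0.15],"claw":1},{"angular":[0,0,0],"delta_pos":[0,0,0.3],"claw":1},{"angular":[0,0,0],"delta_pos":[0,0,0.3],"claw":1}]' | sed -n 2,4p
```

```text
position: [0.45, -0.0121, 0.0532]
tcp_rot: [0.0, -0.0, 1.0, 0.0]
ft_force: [-6.1, -0.3, 27.1]
```

Contact. The cap is on the cup floor, so I release and rise straight up.

```bash
python3 -m crank '[{"angular":[0,0,0],"delta_pos":[0,0,-0.15],"claw":1},{"angular":[0,0,0],"delta_pos":[0,0,-0.15],"claw":-1},{"angular":[0,0,0],"delta_pos":[0,0,-0.15],"claw":-1},{"angular":[0,0,0],"delta_pos":[0,0,-0.15],"claw":-1},{"angular":[0,0,0],"delta_pos":[0,0,-0.15],"claw":-1},{"angular":[0,0,0],"delta_pos":[0,0,-3],"claw":-1},{"angular":[0,0,0],"delta_pos":[0,0,-7],"claw":-1},{"angular":[0,0,0],"delta_pos":[0,0,-12],"claw":-1},{"angular":[0,0,0],"delta_pos":[-2,0,-17],"claw":-1},{"angular":[0,0,0],"delta_pos":[-5,1,-22],"claw":-1},{"angular":[0,0,0],"delta_pos":[-9,2,-25],"claw":-1},{"angular":[0,0,0],"delta_pos":[-9,2,-25],"claw":-1},{"angular":[0,0,0],"delta_pos":[-9,2,-25],"claw":-1}]'
python3 look.py 6 cup_floor cap_mid barrel eye peg_seat peg_tip
python3 - <<'E'
from m import *
for n in ['scene','top']:
    im=capture(n); cv2.imwrite(f'pics/{n}6.png',im)
    for q in ['cap_mid','cup_floor','barrel']: print(n,q,[(np.round(x['location'],1).tolist(),round(x['score'],2)) for x in finder.spot_point(q,n)])
E
```

```text
t: 9.55
position: [0.5411, 0.0086, 0.3031]
tcp_rot: [0.001, -0.001, 1.0, 0.0]
ft_force: [-2.3, 0.4, -1.6]
opening: 0.0853
grasp_force: 0.0
cup_floor [([6.5, 62.1], 0.56)]
cap_mid [([263.7, 101.2], 0.69)]
barrel [([285.0, 316.0], 0.63)]
eye [([287.0, 290.5], 0.85)]
peg_seat []
peg_tip []
[0.5411 0.0086 0.3031] 9.9
scene cap_mid [([303.0, 234.0], 0.69), ([240.6, 227.5], 0.65)]
scene cup_floor [([298.5, 223.0], 0.69), ([240.0, 233.6], 0.64)]
scene barrel [([298.8, 223.1], 0.61)]
top cap_mid []
top cup_floor []
top barrel []
```

View pics/w6.png

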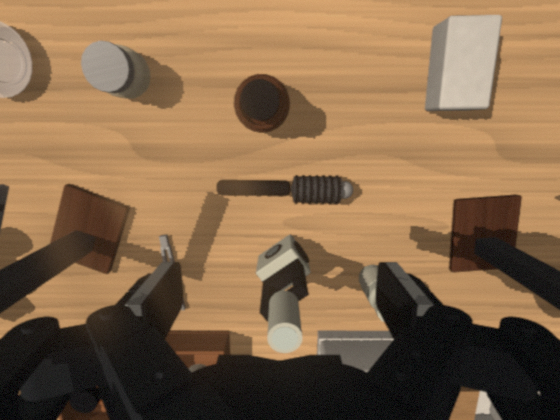

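The cap sits centred in the cup at (263,101), and the uncapped microscope stands with its barrel top at (285,337). That was my last picture, so everything from here is numeric. I'll view the peg from close by and fit the models to both.

```bash
python3 -m crank '[{"angular":[0,0,0],"delta_pos":[1,4,-3],"claw":-1},{"angular":[0,0,0],"delta_pos":[2,9,-5],"claw":-1},{"angular":[0,0,0],"delta_pos":[3,14,-7],"claw":-1},{"angular":[0,0,0],"delta_pos":[4,19,-7.5],"claw":-1},{"angular":[0,0,0],"delta_pos":[4,24,-7.5],"claw":-1},{"angular":[0,0,0],"delta_pos":[4,28,-7.5],"claw":-1},{"angular":[0,0,0],"delta_pos":[4,28,-7.5],"claw":-1},{"angular":[0,0,0],"delta_pos":[4,28,-7.5],"claw":-1}]' | head -2
python3 look.py 7 peg_seat peg_tip
cat > fit.py <<'E'
from h import *
import json
from scipy.optimize import minimize, differential_evolution
def load(n):
    d=json.load(open(f'w{n}.json')); return cv2.imread(f'pics/w{n}.png'),cam('wrist',np.array(d['T']))
def box(x0,x1,y0,y1,z0,z1): return np.array([(x,y,z) for x in(x0,x1) for y in(y0,y1) for z in(z0,z1)])
th=np.linspace(0,2*np.pi,40)
def cyl(r_,z0,z1): return np.array([(r_*np.cos(t),r_*np.sin(t),z) for t in th for z in(z0,z1)])
def hull(m,P,p,C,v):
    c,s=np.cos(p[2]),np.sin(p[2]); Q=P@np.array([[c,s,0],[-s,c,0],[0,0,1]])+[p[0],p[1],0]
    px=np.array([proj(q,C) for q in Q])*16
    cv2.fillConvexPoly(m,cv2.convexHull(px.astype(np.int32).reshape(-1,1,2)),v,shift=4)
def scope(p,C):
    m=np.zeros((420,560),np.uint8)
    hull(m,box(-.022,.022,-.03,.03,0,.06),p,C,1); hull(m,box(-.007,.007,-.028,.028,.06,.134),p,C,0); hull(m,cyl(.016,.134,.192),p,C,1); return m
def peg(p,C):  # p: tip x,y,yaw
    m=np.zeros((420,560),np.uint8); hull(m,box(0,.113,-.0105,.0105,.184,.2),p,C,1); return m
def fit(model,mask,roi,C,p0,w):
    r0,r1,c0,c1=roi; M=mask[r0:r1,c0:c1].astype(bool)
    def cost(p):
        X=model(p,C)[r0:r1,c0:c1]>0; return 1-(X&M).sum()/(X|M).sum()
    o=differential_evolution(cost,[(a-b,a+b) for a,b in zip(p0,w)],maxiter=25,popsize=10,seed=1,polish=False)
    return o.x,1-o.fun
E
cat > f6.py <<'E'
from fit import *
im,C=load(6); h=cv2.cvtColor(im,cv2.COLOR_BGR2HSV); mask=(h[...,1]<95)&(h[...,2]>60)
roi=(232,352,245,315); sub=mask[roi[0]:roi[1],roi[2]:roi[3]]
for row in sub[::6,::3]: print(''.join('#' if v else '.' for v in row))
p,i=fit(scope,mask,roi,C,(.662,.016,np.radians(34)),(.015,.015,.25)); print('scope',p[:2].round(4),np.degrees(p[2]).round(1),'IoU',round(i,3))
print('barrel finder',onz((285,316),C,.163).round(4),'top circle',onz((285,337),C,.192).round(4))
E
python3 f6.py
```

```text
t: 11.1
position: [0.4991, 0.289, 0.3768]
peg_seat [([288.3, 279.6], 0.93), ([455.6, 203.1], 0.86)]
peg_tip [([279.7, 210.2], 0.75), ([464.9, 126.5], 0.75), ([55.9, 311.1], 0.26)]
[0.4991 0.289  0.3768] 11.25
........................
.............####.......
..........#######.......
.......###########......
.....##############.....
....############...##...
....#########.......##..
....######..........##..
......#.................
..............#.........
..........######........
........##########......
........##########......
........##########......
........###########.....
........###########.....
........###########.....
........############....
........############....
.........##########.....
scope [0.6645 0.0146] 35.4 IoU 0.881
barrel finder [0.6587 0.0162 0.163 ] top circle [0.6614 0.0157 0.192 ]
```

```bash
cat > f7.py <<'E'
from fit import *
im,C=load(7); h=cv2.cvtColor(im,cv2.COLOR_BGR2HSV); mask=((h[...,1]<70)&(h[...,2]>50)).astype(np.uint8)
print('exp tip',proj((.52,.295,.2),C),'seat',proj((.597,.3,.2),C))
roi=(180,350,240,340)
for row in mask[roi[0]:roi[1]:6,roi[2]:roi[3]:2]: print(''.join('#' if v else '.' for v in row))
print('seat',onz((288.3,279.6),C,.2).round(4),'tip',onz((279.7,210.2),C,.192).round(4))
m2=cv2.morphologyEx(mask,cv2.MORPH_CLOSE,np.ones((9,9),np.uint8))
p,i=fit(peg,m2,(180,320,240,340),C,(.52,.295,.05),(.02,.015,.2)); print('peg tip',p[:2].round(4),'yaw',np.degrees(p[2]).round(2),'IoU',round(i,3),'seat',(p[:2]+.075*np.array([np.cos(p[2]),np.sin(p[2])])).round(4))
E
python3 f7.py
```

```text
exp tip [283.49400888 212.59146138] seat [287.53457762 281.14732099]
..................................................
..................................................
..................................................
..................................................
..................................................
..................##....###.......................
.................###########......................
.................###########......................
..................###....###......................
..................###....###......................
..................###....###......................
...................###...####.....................
...................#####.####.....................
...................####.#####.....................
...................####.#.####....................
...................######.####....................
....................##########....................
....................####..####....................
....................####..#####...................
....................####...####...................
....................####...####...................
....................############..................
....................############..................
....................############..................
....................############..................
##########################################........
##########################################........
###########################################.......
###########################################.......
seat [0.5952 0.3008 0.2   ] tip [0.5196 0.2911 0.192 ]
peg tip [0.5224 0.2954] yaw 4.72 IoU 0.882 seat [0.5972 0.3016]
```

```bash
python3 -m crank '[{"angular":[0,0,0],"delta_pos":[-2,-4,0],"claw":-1},{"angular":[0,0,0],"delta_pos":[-5,-8,1],"claw":-1},{"angular":[0,0,0],"delta_pos":[-7.5,-12,2],"claw":-1},{"angular":[0,0,0],"delta_pos":[-10,-16,4],"claw":-1},{"angular":[0,0,0],"delta_pos":[-12,-20,6],"claw":-1},{"angular":[0,0,0],"delta_pos":[-14,-24,8],"claw":-1},{"angular":[0,0,0],"delta_pos":[-16.3,-27.3,9],"claw":-1},{"angular":[0,0,0],"delta_pos":[-16.3,-27.3,9],"claw":-1},{"angular":[0,0,0],"delta_pos":[-16.3,-27.3,9],"claw":-1},{"angular":[0,0,0],"delta_pos":[-16.3,-27.3,9],"claw":-1}]' | head -2
python3 look.py 8 barrel eye
python3 -c "
from h import *
C=cam('wrist'); print(proj((.6625,.0155,.192),C)); im=cv2.imread('pics/w8.png');h=cv2.cvtColor(im,cv2.COLOR_BGR2HSV)
m=(h[...,1]<95)&(h[...,2]>60)
for row in m[150:290:6,220:330:2]: print(''.join('#' if v else '.' for v in row))
for i in range(4): print(togo((.6625,.0155,.153)))
c=cv2.HoughCircles(im[...,1][150:290,220:330].copy(),cv2.HOUGH_GRADIENT,1,50,param1=80,param2=12,minRadius=20,maxRadius=34);print(c)
"
```

```text
t: 12.25
position: [0.6625, 0.0155, 0.2878]
barrel [([275.9, 202.6], 0.83)]
eye [([279.2, 191.8], 0.94), ([369.9, 197.9], 0.58)]
[0.6625 0.0155 0.2878] 12.4
[276.47613555 213.67226006]
.......................................................
.............................#######...................
........................##############.................
.....................###############..##...............
................################........###............
..............#################...........##...........
..............######################...................
................###.#################..................
..................####################.................
................#.#####################................
.................#######################...............
..................#####################................
...................####################................
.....................################..................
.......................................................
.......................................................
.......................................................
.......................................................
.......................................................
.................................................######
.................................................######
.................................................######
................................................#######
................................................#######
[ 0.02 -0.07 13.49]
[ 0.02 -0.07 13.49]
[ 0.02 -0.07 13.49]
[ 0.02 -0.07 13.49]
[[[56.5 63.5 20.5]]]
```

The barrel top matches the prediction, with the Hough circle at (276.5,213.5). I'll descend, grip and lift. Underside will be about 12 cm up.

```bash
python3 -m crank '[{"angular":[0,0,0],"delta_pos":[0,0,4],"claw":-1},{"angular":[0,0,0],"delta_pos":[0,0,8],"claw":-1},{"angular":[0,0,0],"delta_pos":[0,0,11],"claw":-1},{"angular":[0,0,0],"delta_pos":[0,0,13.4],"claw":-1},{"angular":[0,0,0],"delta_pos":[0,0,13.4],"claw":-1},{"angular":[0,0,0],"delta_pos":[0,0,13.4],"claw":1},{"angular":[0,0,0],"delta_pos":[0,0,13.4],"claw":1},{"angular":[0,0,0],"delta_pos":[0,0,13.4],"claw":1},{"angular":[0,0,0],"delta_pos":[0,0,13.4],"claw":1},{"angular":[0,0,0],"delta_pos":[0,0,13.4],"claw":1},{"angular":[0,0,0],"delta_pos":[0,0,13.4],"claw":1},{"angular":[0,0,0],"delta_pos":[0,0,13.4],"claw":1}]'
```

```text
t: 13.6
position: [0.6634, 0.0149, 0.1546]
tcp_rot: [0.001, -0.0, 1.0, -0.0]
ft_force: [-1.0, -0.6, 6.5]
opening: 0.0307
grasp_force: 59.3
```

```bash
python3 -m crank '[{"angular":[0,0,0],"delta_pos":[0,0,-2],"claw":1},{"angular":[0,0,0],"delta_pos":[0,0,-5],"claw":1},{"angular":[0,0,0],"delta_pos":[0,0,-9],"claw":1},{"angular":[0,0,0.05],"delta_pos":[3,0,-11],"claw":1},{"angular":[0,0,0.12],"delta_pos":[6,2,-11],"claw":1},{"angular":[0,0,0.2],"delta_pos":[10,4,-11],"claw":1},{"angular":[0,0,0.28],"delta_pos":[13,6,-11],"claw":1},{"angular":[0,0,0.36],"delta_pos":[16,9,-11],"claw":1},{"angular":[0,0,0.44],"delta_pos":[19,12,-11],"claw":1},{"angular":[0,0,0.5],"delta_pos":[20,16,-11],"claw":1},{"angular":[0,0,0.53],"delta_pos":[20,20,-11],"claw":1},{"angular":[0,0,0.53],"delta_pos":[20,24,-11],"claw":1},{"angular":[0,0,0.53],"delta_pos":[20,26,-11],"claw":1},{"angular":[0,0,0.53],"delta_pos":[20,27.5,-11],"claw":1},{"angular":[0,0,0.53],"delta_pos":[20,27.5,-11],"claw":1},{"angular":[0,0,0.53],"delta_pos":[20,27.5,-11],"claw":1}]'
python3 look.py 9 barrel eye peg_seat peg_tip
python3 -c "
from h import *
T=tcp();print(T.round(4)); print(np.degrees(np.arctan2(-T[1,0],-T[0,0])))
im=capture('scene');cv2.imwrite('pics/scene9.png',im)
for q in ['barrel','eye','peg_tip','peg_seat']: print(q,[(np.round(x['location'],1).tolist(),round(x['score'],2)) for x in finder.spot_point(q,'scene')])
im=capture('top');cv2.imwrite('pics/top9.png',im)
for q in ['barrel','eye','cap_mid','peg_tip','peg_seat']: print(q,[(np.round(x['location'],1).tolist(),round(x['score'],2)) for x in finder.spot_point(q,'top')])
"
```

```text
t: 15.2
position: [0.4627, 0.2888, 0.2633]
tcp_rot: [0.0, 0.262, 0.965, -0.0]
ft_force: [-0.2, -0.2, -2.1]
opening: 0.0308
grasp_force: 60.0
barrel [([277.5, 271.2], 0.61)]
eye [([281.8, 231.6], 0.62)]
peg_seat [([375.3, 361.7], 0.72)]
peg_tip [([513.7, 35.4], 0.75)]
[0.4627 0.2888 0.2633] 15.45
[[-8.628e-01  5.056e-01  1.000e-04  4.627e-01]
 [ 5.056e-01  8.628e-01  0.000e+00  2.891e-01]
 [-1.000e-04  1.000e-04 -1.000e+00  2.635e-01]
 [ 0.000e+00  0.000e+00  0.000e+00  1.000e+00]]
-30.372198410178136
barrel [([297.9, 132.1], 0.55)]
eye [([300.9, 146.0], 0.75)]
peg_tip [([326.8, 129.0], 0.69), ([315.4, 154.7], 0.67)]
peg_seat [([337.2, 164.4], 0.69), ([341.2, 136.7], 0.67)]
barrel [([174.9, 230.2], 0.81)]
eye [([182.4, 229.0], 0.8)]
cap_mid [([304.0, 240.2], 0.46)]
peg_tip [([182.8, 214.5], 0.86)]
peg_seat [([184.3, 177.8], 0.73), ([186.3, 226.7], 0.22)]
```

```bash
cat > f9.py <<'E'
from fit import *
im,C=load(9); h=cv2.cvtColor(im,cv2.COLOR_BGR2HSV); mask=(h[...,1]<95)&(h[...,2]>60)
z0=.2634-.1545
def foot(p,C):
    m=np.zeros((420,560),np.uint8); o=np.array([0,0,z0])
    hull(m,box(-.022,.022,-.03,.03,0,.06)+o,p,C,1); hull(m,box(-.007,.007,-.028,.028,.06,.134)+o,p,C,0); hull(m,cyl(.016,.134,.192)+o,p,C,1); return m
print(proj((.4627,.289,z0+.06),C),proj((.4627,.289,z0+.134),C))
for row in mask[130:290:6,215:345:2]: print(''.join('#' if v else '.' for v in row))
for roi in [(130,250,215,345),(130,230,215,345)]:
    p,i=fit(foot,mask,roi,C,(.4627,.289,.08),(.01,.01,.3)); print(p[:2].round(4),np.degrees(p[2]).round(1),round(i,3))
E
python3 f9.py
```

```text
[277.52357127 215.00074102] [277.02492154 252.19155686]
###..............................................................
#####............................................................
#######..........................................................
#########........................................................
############.....................................................
##############...................................................
###############..#...............########........................
#################............##############......................
##################.....####.#################....................
###############################################..................
##########################################....###................
######################################..........###..............
#################################.................###............
########..###################.......................###..........
###.....##################...........................#...........
...........#############.........................................
.............###########################.........................
...............#############################.....................
.............###..############################...................
............#....##############################..................
...........###..###############################.......##.........
.......######...################################....######.......
...#.#######...##################################....######......
..#########....###################################....######.....
..########....#####################################....######....
..########...######################################.....######...
...######....#######################################....#####....
[0.4612 0.2899] 1.5 0.589
[0.4619 0.2894] 2.3 0.515
```

```bash
cat >> f9.py <<'E'
A,B=onz((263,220),C,z0+.06),onz((299,190),C,z0+.06); d=B-A; print('edge yaw',np.degrees(np.arctan2(-d[0],d[1])),np.linalg.norm(d))
mask[:, :258]=0; mask[130+6*8:, 215:258]=0
for roi in [(160,250,258,345)]:
    p,i=fit(foot,mask,roi,C,(.4627,.289,.08),(.008,.008,.3)); print(p[:2].round(4),np.degrees(p[2]).round(1),round(i,3))
E
python3 f9.py | tail -2
```

```text
edge yaw 10.380809712141334 0.0356858068344768
[0.4614 0.2895] 3.1 0.901
```

```bash
python3 -m crank '[{"angular":[0,0,0],"delta_pos":[0.05,0.08,1.3],"claw":1},{"angular":[0,0,0],"delta_pos":[0.05,0.08,2.6],"claw":1},{"angular":[0,0,0],"delta_pos":[0.05,0.08,2.6],"claw":1},{"angular":[0,0,0],"delta_pos":[-1.15,0.9,2.6],"claw":1},{"angular":[0,0,0],"delta_pos":[-2.4,1.8,2.6],"claw":1},{"angular":[0,0,0],"delta_pos":[-3.6,2.65,2.6],"claw":1},{"angular":[0,0,0],"delta_pos":[-4.4,3.2,2.6],"claw":1},{"angular":[0,0,0],"delta_pos":[-5.25,3.8,2.6],"claw":1},{"angular":[0,0,0],"delta_pos":[-5.25,3.8,2.6],"claw":1}]'
```

```text
t: 16.9
position: [0.5278, 0.2961, 0.237]
tcp_rot: [0.0, 0.262, 0.965, -0.0]
ft_force: [-0.2, -0.2, -2.2]
opening: 0.0305
grasp_force: 60.1
```

No contact forces. I'll continue along the peg to just past the seat.

```bash
python3 -m crank '[{"angular":[0,0,0],"delta_pos":[-0.8,0.57,0],"claw":1},{"angular":[0,0,0],"delta_pos":[-1.6,1.15,0],"claw":1},{"angular":[0,0,0],"delta_pos":[-2.5,1.75,0],"claw":1},{"angular":[0,0,0],"delta_pos":[-3.3,2.3,0],"claw":1},{"angular":[0,0,0],"delta_pos":[-4.1,2.9,0],"claw":1},{"angular":[0,0,0],"delta_pos":[-4.9,3.45,0],"claw":1},{"angular":[0,0,0],"delta_pos":[-5.7,4,0],"claw":1},{"angular":[0,0,0],"delta_pos":[-6.05,4.25,0],"claw":1},{"angular":[0,0,0],"delta_pos":[-6.05,4.25,0],"claw":1},{"angular":[0,0,0],"delta_pos":[-6.05,4.25,0],"claw":1}]'
python3 -c "
from h import *
for c in ['scene','top']:
    im=capture(c);cv2.imwrite(f'pics/{c}10.png',im)
    for q in ['barrel','eye','peg_tip','peg_seat']: print(c,q,[(np.round(x['location'],1).tolist(),round(x['score'],2)) for x in finder.spot_point(q,c)])
C=cam('scene'); t=tcp()[:3,3]; print('expected eye px',proj(t-[0,0,.0505],C),'barrel',proj(t+[0,0,.0085],C))
"
```

```text
t: 17.9
position: [0.6004, 0.3025, 0.2372]
tcp_rot: [-0.0, 0.261, 0.965, -0.0]
ft_force: [-0.0, -0.2, -1.9]
opening: 0.0308
grasp_force: 60.1
scene barrel [([341.1, 150.4], 0.66)]
scene eye [([338.9, 167.3], 0.66), ([207.5, 234.3], 0.18)]
scene peg_tip [([328.5, 129.5], 0.93), ([312.8, 156.3], 0.9)]
scene peg_seat [([339.8, 161.6], 0.91), ([341.6, 136.8], 0.82)]
top barrel [([176.0, 171.6], 0.5), ([305.6, 237.3], 0.46)]
top eye [([181.7, 175.4], 0.6)]
top peg_tip [([181.6, 210.4], 0.95)]
top peg_seat [([182.6, 177.2], 0.62)]
expected eye px [339.06848614 165.424295  ] barrel [340.25846208 149.20644929]
```

```bash
python3 -m crank '[{"angular":[0,0,0],"delta_pos":[0,0,0.3],"claw":1},{"angular":[0,0,0],"delta_pos":[0,0,0.6],"claw":1},{"angular":[0,0,0],"delta_pos":[0,0,0.7],"claw":1},{"angular":[0,0,0],"delta_pos":[0,0,0.7],"claw":1}]'
```

```text
t: 18.8
position: [0.6006, 0.3024, 0.2304]
tcp_rot: [-0.0, 0.261, 0.965, 0.0]
ft_force: [-1.3, -1.0, 2.5]
opening: 0.0308
grasp_force: 61.1
```

The force rose about 4.4 N at exactly the expected hanging height, so the window rests on the peg. Releasing.

```bash
python3 -m crank '[{"angular":[0,0,0],"delta_pos":[0,0,0],"claw":0},{"angular":[0,0,0],"delta_pos":[0,0,0],"claw":-1},{"angular":[0,0,0],"delta_pos":[0,0,0],"claw":-1},{"angular":[0,0,0],"delta_pos":[0,0,0],"claw":-1},{"angular":[0,0,0],"delta_pos":[0,0,0],"claw":-1},{"angular":[0,0,0],"delta_pos":[0,0,-3],"claw":-1},{"angular":[0,0,0],"delta_pos":[0,0,-7],"claw":-1},{"angular":[0,0,0],"delta_pos":[0,0,-10],"claw":-1},{"angular":[0,0,0],"delta_pos":[4,-2,-13],"claw":-1},{"angular":[0,0,0],"delta_pos":[8,-4,-15],"claw":-1},{"angular":[0,0,0],"delta_pos":[10,-6,-15],"claw":-1},{"angular":[0,0,0],"delta_pos":[10,-6,-15],"claw":-1},{"angular":[0,0,0],"delta_pos":[10,-6,-15],"claw":-1}]'
python3 look.py 11 barrel eye peg_seat peg_tip cap_mid
python3 - <<'E'
from h import *
L={}
im={}
for c in ['scene','top']:
    im[c]=capture(c);cv2.imwrite(f'pics/{c}11.png',im[c])
    for q in ['barrel','eye','cap_mid','peg_seat']: print(c,q,[(np.round(x['location'],1).tolist(),round(x['score'],2)) for x in finder.spot_point(q,c)])
S=cam('scene');W=cam('wrist')
print('exp scene eye/barrel',proj((.6006,.3024,.18),S).round(1),proj((.6006,.3024,.239),S).round(1),'wrist',proj((.6006,.3024,.239),W).round(1),'cap',proj((.4507,-.012,.062),S).round(1))
# flap: compare scene patch at hinge-hanging foot with the start picture
h=np.array([.522,.295])+.017*np.array([.9966,.082])
a=cv2.imread('pics/scene0.png')
for z in (.18,.17,.16,.15): 
    u=proj((h[0],h[1],z),S); x,y=u.round().astype(int); print(z,u.round(1),a[y,x-4:x+5].max(1).tolist(),im['scene'][y,x-4:x+5].max(1).tolist())
E
```

```text
t: 20.1
position: [0.4838, 0.3013, 0.3809]
tcp_rot: [0.0, 0.261, 0.965, 0.001]
ft_force: [-0.5, -0.1, -0.3]
opening: 0.0854
grasp_force: 0.0
barrel [([338.2, 297.5], 0.73), ([263.0, 311.6], 0.42)]
eye [([331.8, 271.1], 0.74)]
peg_seat [([440.6, 126.6], 0.96), ([329.1, 277.8], 0.89)]
peg_tip [([286.1, 220.0], 0.95), ([407.3, 57.7], 0.62)]
cap_mid [([90.1, 258.1], 0.79)]
[0.4838 0.3013 0.3809] 20.4
scene barrel [([339.3, 152.6], 0.64), ([152.0, 291.2], 0.46)]
scene eye [([342.1, 166.6], 0.71)]
scene cap_mid [([241.8, 225.5], 0.65)]
scene peg_seat [([337.7, 159.9], 0.83), ([342.0, 132.3], 0.63)]
top barrel [([177.2, 172.3], 0.71)]
top eye [([185.6, 176.0], 0.61)]
top cap_mid [([303.5, 239.0], 0.64), ([357.6, 252.1], 0.36)]
top peg_seat [([183.1, 175.3], 0.82), ([180.1, 172.0], 0.61)]
exp scene eye/barrel [338.9 167.3] [340.1 151.1] wrist [338.5 300.5] cap [240.9 226.8]
0.18 [321.8 162.1] [175, 149, 137, 141, 144, 146, 147, 147, 148] [175, 150, 138, 141, 145, 147, 148, 148, 149]
0.17 [321.7 164.8] [187, 159, 133, 135, 168, 194, 200, 197, 192] [188, 160, 132, 136, 169, 195, 201, 198, 193]
0.16 [321.5 167.4] [174, 138, 111, 128, 172, 203, 214, 215, 213] [175, 139, 111, 128, 172, 204, 215, 216, 214]
0.15 [321.4 170. ] [197, 174, 143, 138, 166, 196, 208, 208, 202] [200, 174, 143, 139, 167, 196, 209, 209, 204]
```

Microscope and cap are where expected, and the flap pixels match the closed start state. Handing in.

```bash
python3 -c "
from plant import workorder
print(workorder.finish_job())"
```

```text
the job is handed in; nothing more can be done
None
```

I've handed the job in with the cap mouth down in the cup and the microscope hanging on the flap peg with the flap shut behind it, all confirmed by final camera checks; the hand-in returned no verdict.

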